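# Lift the tall-capped sample bottle out of the rack onto the scale

### The job

Of the three little amber bottles sunk in the wooden rack, take the one with the tall black cap, lift it straight up out of its pocket and set it down gently, upright, in the middle of the scale's round pan. Keep it upright all the way, and leave the two low-capped bottles in their pockets.

Things in the scene. Friction and masses are not known exactly. Their poses are not given: they have to be found in the camera images.
- tall_mid (a point): Centre (half-way up, on the axis) of the round amber glass bottle to be moved, about 60 g, 88 mm high in all: glass 30 mm in diameter and 46 mm high, then a hard straight black cap 22 mm in diameter and 42 mm long, its middle 23 mm above this point. It starts upright in any of the rack's pockets, with this point level with the rack's top. z points up its axis.
- low_a_mid (a point): Centre (half-way up) of one of the other two bottles in the rack, to be left alone: the same glass with a low cap, 22 mm in diameter and 12 mm high; 58 mm high in all; the cap's top is 14 mm above the rack's top. The rack is a fixed pale wood block, 240 by 85 mm, top 50 mm above the table; three pockets in a row along its middle, 74 mm apart, 33 mm wide, 44 mm deep.
- low_b_mid (a point): Centre (half-way up) of the other low-capped bottle in the rack, just like the first; to be left alone. Bottles standing about the table outside the rack are not part of the job.
- pan (a point): Centre of the top face of the round, level steel pan, 110 mm in diameter, of the fixed white bench scale. The pan's top is 58 mm above the table and the highest part of the scale, whose body is 215 by 185 mm and 45 mm high, display on the robot's side. z points up.
Not all that is in view belongs to the job. Leave any green or pink look-alike of the part that bears tall_mid alone.

How it is judged:
By the outcome, as a careful person would: the job done as asked, in the order asked, and still so for the second after the job is handed in, with the robot touching nothing.
It also fails if it takes over 42 s, if anything falls off the work surface, if the arm or the gripper's body presses on something with over 40 N, if the wrist force passes 120 N, or if a joint passes its speed limit or range.

### The arm

A 6-joint arm with a two-finger parallel gripper is mounted at the origin on the work surface. World frame = base frame: x ahead of the robot, y to its left, z up, the work surface at z = 0. Lengths are in m, angles in rad, forces in N, time in s.
With the tool pointing down it reaches from about 0.325 to 0.75 m from the base axis. Payload 7.6 kg.
Tool frame: the origin (TCP) lies at the very end of the fingers, on their centre line; the grasp point (between the pads) lies 19 mm behind it (arm.pinch_z is the distance from the TCP to the grasp point, in m); z points along the fingers, y is the line along which they close (so a half turn about z gives the same grasp; the last joint's range is limited). The gripper opens to 85 mm and grips with 20 to 120 N. Pads are 22 mm wide; open, the fingers measure 114 mm over their backs; the gripper's body (76 mm by 85 mm) begins 54 mm behind the grasp point. The pads swing forward as they close: fully open they stand 13 mm farther back than shut.
Start: joints at [-1.194, 0.052, 1.401, -0, 1.689, -0.07], TCP at [0.227, -0.473, 0.231] pointing down, gripper open.
Joint ranges: [-2.9, 2.9], [-0.91, 2.17], [0.12, 2.37], [-1.06, 4.2], [0.26, 2.73], [-2.93, 2.93]. Speed limits (rad/s): [2.57, 2.57, 3.01, 3.14, 3.14, 3.14].

### API

Orientations are given as a 3x3 rotation matrix whose columns are the frame's x, y, z axes.
In Python, from rig import arm gives the robot as it stands. The module is installed in compiled form; this text tells all that it offers.
- The arm moves only by the tool send_rows, never from a script. Its argument "commands" is a list of rows, each a list of 7 numbers: the turn, a rotation vector about the tool's x, y, z in rad, then the shift along the tool's x, y, z in m, then the opening, from 0 (shut) to 1 (fully open). A call has 1 to 20 rows; each row shifts and turns the commanded pose from where the row before left it, along the tool's axes as they then stand; what a row does not reach is not made up. A row lasts 1/12 s, in which the tool goes at most 41.7 mm and 7.16 degrees, less where a joint would pass 70% of its speed; a pose out of reach is approached as far as the arm can. A call with a gripper value outside its range is refused whole. The fingers move at their own pace and stop on an object; "newtons" is the grip in N (left out, the last holds). Time passes only in rows, so rows that do not move let the fingers close. It gives the time, the measured TCP pose, the force, the opening and the grip force at its end, in the units of the state.
- arm.state(): the state, without advancing time (a new reading comes with each control period).
- arm.grab_frame(name): name is "side" or "top"; returns the picture (420x560x3 uint8, red, green, blue); there is no depth.
- arm.calibration(name): a dict with "vfov" (degrees; the focal length in pixels is half the picture's height over the tangent of half this angle, whatever the lens; pixels are square), "cx", "cy" (the principal point, pixels), "rvec" (rotation vector, rad) and "tvec" (3), from world to camera coordinates, as OpenCV has them. Camera axes: x right, y down, z forward; pixel columns grow to the right and rows downward; lengths in m; the calibration is good to about 2 mm. A picture is of the moment at which its call begins. calibration takes no time and is no camera call.
- arm.sign_off(): hands the job in; it is judged then, once.
Trained networks look in the newest picture that a camera, given by its name, has taken for a name from the list of things; names that differ only in an ending like _2 or _b are one class to them, and where a whole thing is asked for, a point or a joint stands for the part that bears it (a point fixed in the world has none). Each returns a list of dicts, best first, with "conf" (0 to 1); they miss things now and then, are a little off and sometimes report something else, mostly with a low value. They report only what shows in the picture. A call takes as long as a camera call. They do not tell look-alikes from the thing itself.
- arm.search_frame(query, camera): "xy" ([column, row] in pixels, amid what is visible of it).
- arm.place_of(query, camera): "xy" ([column, row] in pixels: a listed point, or the origin of a listed thing).
The state is a dict: "time_s": time; "joint_positions": joint angles; "joint_vel": joint speeds; "joint_efforts": joint torques, N m; "ee_pos": TCP position; "orientation": TCP orientation; "wrist_force": force on the tool from outside, world axes, zero at the start; "moment": the same for the moment, N m; "opening": finger opening in m; "gripper_force": force on a finger pad.
Only numpy, scipy, OpenCV 4.12 (cv2) and the standard library are available. Lean on these libraries where they do the work, as an engineer would, in place of code of your own. Each camera call takes 0.05 s, during which the arm holds its last target. There are 200 camera calls.

## Working session

There is one attempt and no reset: what is moved stays moved. The work goes in short steps, Python scripts to look and compute and a tool call to move; the robot and the scene stay as the last step left them, time stands still between calls to the robot, and variables do not carry over. Pictures are saved under pics/ and viewed, at most 10 in all, crops included, and the job is handed in when it is done.

Besides the shell and the picture viewer there is one more tool, called after "Call:" as a command line: name --pt "numbers of a row" for each row, then --argument value for the rest. send_rows: Moves the arm, as the interface text tells. Its arguments: {"type":"object","properties":{"commands":{"type":"array","items":{"type":"array","items":{"type":"number"}}},"newtons":{"type":"number"}},"required":["commands"]}

```bash
mkdir -p pics
cat > h.py <<'E'
import numpy as np, cv2
from rig import arm
def cam(n):
    c=arm.calibration(n); f=210/np.tan(np.radians(c["vfov"])/2)
    K=np.array([[f,0,c["cx"]],[0,f,c["cy"]],[0,0,1.]])
    return K,np.array(c["rvec"],float),np.array(c["tvec"],float),c
def ray(n,xy,z):
    K,r,t,_=cam(n);R=cv2.Rodrigues(r)[0];o=-R.T@t
    d=R.T@np.linalg.solve(K,[xy[0],xy[1],1]);return o+d*(z-o[2])/d[2]
def proj(n,p):
    K,r,t,_=cam(n);return cv2.projectPoints(np.array(p,float).reshape(-1,3),r,t,K,None)[0].reshape(-1,2)
def tri(a,b):
    P=[];
    for n in("side","top"):
        K,r,t,_=cam(n);P.append(K@np.c_[cv2.Rodrigues(r)[0],t])
    X=cv2.triangulatePoints(P[0],P[1],np.array(a,float).reshape(2,1),np.array(b,float).reshape(2,1));return (X[:3]/X[3]).ravel()
E
python3 - <<'E'
from h import *
ims=[]
for n in("side","top"):
    im=arm.grab_frame(n);cv2.imwrite(f"pics/{n}0.png",im[:,:,::-1]);print(cam(n)[3])
    for q,z in(("tall_mid",.05),("low_a_mid",.035),("pan",.058)):
        for d in arm.place_of(q,n):print(n,q,np.round(d["xy"],1),round(d["conf"],2),np.round(ray(n,d["xy"],z),3))
print(arm.state())
E
```

```text
{'vfov': 48.16747880529074, 'cx': 276.7669315687274, 'cy': 215.07598188558674, 'rvec': array([ 0.73557776, -2.43025812,  1.32385916]), 'tvec': array([0.41613942, 0.20009573, 0.79842845])}
side tall_mid [245.5 257.1] 0.78 [0.476 0.144 0.05 ]
side tall_mid [302.9 247.5] 0.71 [0.401 0.057 0.05 ]
side tall_mid [169.5 270.6] 0.65 [0.567 0.253 0.05 ]
side tall_mid [202.2 247.2] 0.64 [0.565 0.165 0.05 ]
side tall_mid [282.1 291.5] 0.58 [0.365 0.186 0.05 ]
side low_a_mid [198.5 313.8] 0.79 [0.461 0.296 0.035]
side pan [312.2 162.2] 0.74 [ 0.565 -0.262  0.058]
{'vfov': 50.45562668158421, 'cx': 269.8207852096916, 'cy': 206.90264651006635, 'rvec': array([ 2.15467738, -2.11875299,  0.20356763]), 'tvec': array([-0.01128888,  0.50884605,  0.96013503])}
top tall_mid [160.5 174.4] 0.81 [0.578 0.246 0.05 ]
top tall_mid [204.  219.8] 0.71 [0.476 0.143 0.05 ]
top tall_mid [186.1 267.8] 0.48 [0.37  0.178 0.05 ]
top tall_mid [203.7 178.3] 0.45 [0.571 0.148 0.05 ]
top tall_mid [250.2 251.9] 0.42 [0.407 0.039 0.05 ]
top low_a_mid [138.4 223.6] 0.47 [0.467 0.292 0.035]
top pan [387.  183.7] 0.57 [ 0.565 -0.
[... 160 characters left out ...]
2]), 'joint_vel': array([-1.06687081e-03, -1.79757660e-03, -1.62919660e-03, -2.46072029e-03,
        3.56005471e-06,  5.08780544e-04]), 'joint_efforts': array([-7.79731236e-04, -3.81074166e+01, -3.59879172e+01, -3.92602669e-05,
        1.32047684e-03,  2.36964871e-05]), 'ee_pos': array([ 0.22686074, -0.47342994,  0.23120059]), 'orientation': array([[ 9.01822466e-01,  4.32106738e-01, -8.26201107e-05],
       [ 4.32106746e-01, -9.01822455e-01,  1.43018457e-04],
       [-1.27094319e-05, -1.64677965e-04, -9.99999986e-01]]), 'wrist_force': array([ 0.68215191,  0.01060561, -0.68733768]), 'moment': array([ 0.02275866, -0.04554688, -0.05161782]), 'gripper_force': 0.0, 'opening': 0.08542483111397972}
```

View pics/side0.png

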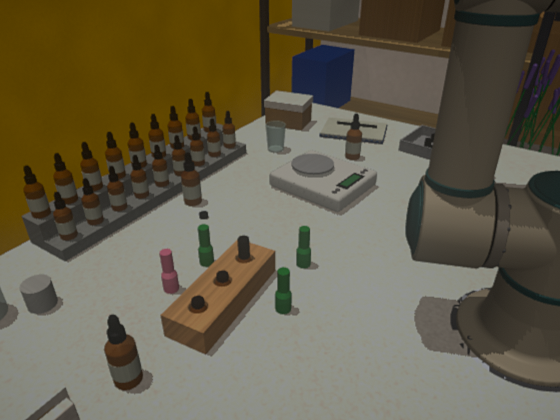

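View pics/top0.png

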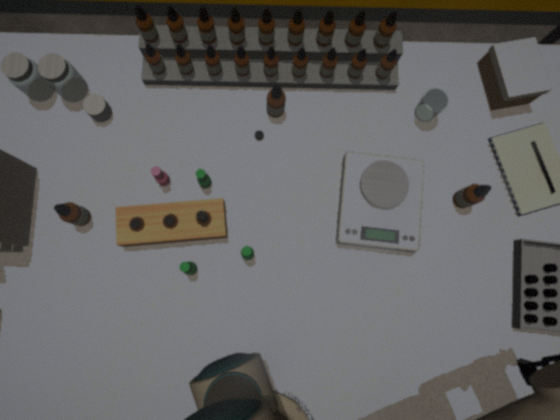

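The side picture shows the rack with a tall black cap at (244,248) and low caps at (222,277) and (198,303). The possible mix-ups are green at (205,245), (304,247) and (283,290), pink at (169,270), and amber table bottles at (124,355), (191,185) and (354,140). The top picture has the tall cap at about (203,217) and the pan at (385,184). I choose the black tall cap in the rack, side (244,248), and will check it with model overlays.

Run:
```python
from h import *
print("tall tri",tri([245.5,257.1],[204,219.8]),"low",tri([198.5,313.8],[138.4,223.6]),"pan",tri([312.2,162.2],[387,183.7]))
def circ(c,r,z):
    a=np.linspace(0,2*np.pi,40);return np.c_[c[0]+r*np.cos(a),c[1]+r*np.sin(a),0*a+z]
T=(.476,.1435);P=(.565,-.264);out=[]
for n,b,p in(("side",(195,205,100,75),(262,135,100,75)),("top",(155,180,100,75),(337,145,100,75))):
    im=cv2.imread(f"pics/{n}0.png")
    for (x,y,w,h) in(b,p):
        s=4;cr=cv2.resize(im[y:y+h,x:x+w],None,fx=s,fy=s,interpolation=cv2.INTER_CUBIC)
        cr=np.clip(cr*1.6,0,255).astype(np.uint8)
        for c,r,z,col in((T,.011,.094,(255,255,0)),(T,.0165,.05,(0,255,255)),(P,.055,.058,(0,0,255))):
            q=(proj(n,circ(c,r,z))-[x-.5,y-.5])*s
            cv2.polylines(cr,[q.astype(np.int32)],True,col,1)
        out.append(cr)
cv2.imwrite("pics/c1.png",np.vstack([np.hstack(out[:2]),np.hstack(out[2:])]))
```

```text
tall tri [0.47612781 0.14333854 0.04966715] low [0.46613752 0.29260692 0.03018943] pan [ 0.5660317  -0.26622115  0.0555743 ]
```

View pics/c1.png

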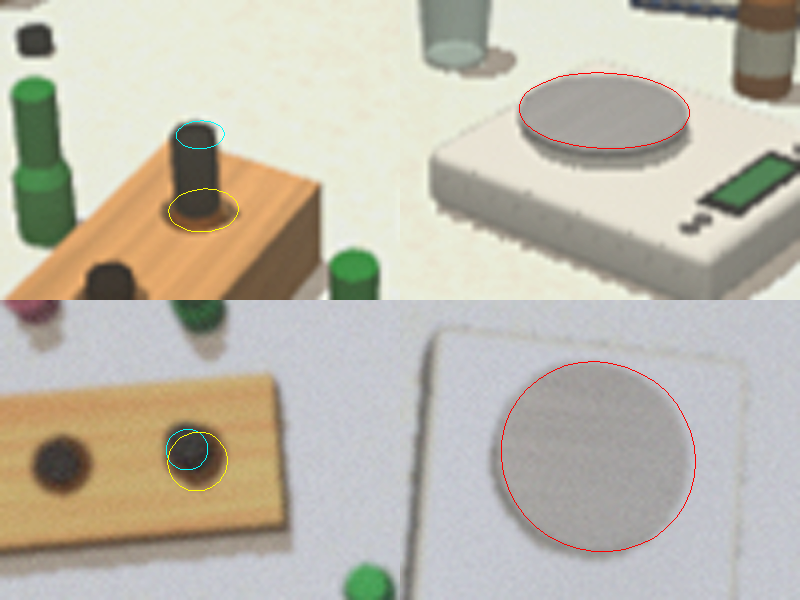

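The black tall cap is confirmed; the overlays suggest x≈0.479, y≈0.144, with the pan at (0.565,-0.265). Next I turn the tool so the fingers close across the rack.

Call:
send_rows --pt "0 0 -0.118 0 0 0 1" --pt "0 0 -0.118 0 0 0 1" --pt "0 0 -0.118 0 0 0 1" --pt "0 0 -0.118 0 0 0 1" --pt "0 0 -0.118 0 0 0 1" --pt "0 0 -0.118 0 0 0 1" --pt "0 0 -0.118 0 0 0 1" --pt "0 0 -0.118 0 0 0 1" --pt "0 0 -0.118 0 0 0 1" --pt "0 0 -0.118 0 0 0 1" --newtons 30

```text
time_s: 1.23
ee_pos: [0.2269, -0.4735, 0.2313]
orientation: [[-0.062, 0.998, 0.0], [0.998, 0.062, -0.0], [-0.0, 0.0, -1.0]]
wrist_force: [-1.0, -0.2, 0.2]
opening: 0.0856
gripper_force: 0.0
```

Call:
send_rows --pt "0 0 0 0.03 0.0144 0 1" --pt "0 0 0 0.03 0.0144 0 1" --pt "0 0 0 0.03 0.0144 0 1" --pt "0 0 0 0.03 0.0144 0 1" --pt "0 0 0 0.03 0.0144 0 1" --pt "0 0 0 0.03 0.0144 0 1" --pt "0 0 0 0.03 0.0144 0 1" --pt "0 0 0 0.03 0.0144 0 1" --pt "0 0 0 0.03 0.0144 0 1" --pt "0 0 0 0.03 0.0144 0 1" --pt "0 0 0 0.03 0.0144 0 1" --pt "0 0 0 0.03 0.0144 0 1" --pt "0 0 0 0.03 0.0144 0 1" --pt "0 0 0 0.03 0.0144 0 1" --pt "0 0 0 0.03 0.0144 0 1" --pt "0 0 0 0.03 0.0144 0 1" --pt "0 0 0 0.03 0.0144 0 1" --pt "0 0 0 0.03 0.0144 0 1" --pt "0 0 0 0.03 0.0144 0 1" --pt "0 0 0 0.03 0.0144 0 1"

```text
time_s: 2.9
ee_pos: [0.4812, 0.1435, 0.2313]
orientation: [[-0.056, 0.998, 0.0], [0.998, 0.056, -0.0], [-0.0, 0.0, -1.0]]
wrist_force: [1.0, -0.9, 1.2]
opening: 0.0854
gripper_force: 0.0
```

Call:
send_rows --pt "0 0 0 0 0 0 0.7" --pt "0 0 0 0 0 0 0.7" --pt "0 0 0 0 0 0 0.7"

```text
time_s: 3.15
ee_pos: [0.4806, 0.1414, 0.2311]
orientation: [[-0.056, 0.998, -0.0], [0.998, 0.056, -0.001], [-0.001, -0.001, -1.0]]
wrist_force: [0.4, -0.3, -0.1]
opening: 0.0599
gripper_force: 0.0
```

Run:
```python
from h import *
from scipy.optimize import least_squares
ob={}
for n,(x,y,w,h) in(("side",(232,230,26,32)),("top",(188,205,32,28))):
    im=cv2.imread(f"pics/{n}0.png")[y:y+h,x:x+w].astype(int)
    m=(im.max(2)<62).astype(np.uint8)
    k,l,s,c=cv2.connectedComponentsWithStats(m);i=1+np.argmax(s[1:,4]);print(n,s[i],c[i]+[x,y])
    ob[n]=(l==i)*1,(x,y,w,h)
def mask(n,T,b):
    x,y,w,h=b;S=8;a=np.linspace(0,2*np.pi,40)
    q=[np.c_[T[0]+.011*np.cos(a),T[1]+.011*np.sin(a),0*a+z] for z in(.052,.094)]
    p=((proj(n,np.vstack(q))-[x-.5,y-.5])*S).astype(np.float32)
    M=np.zeros((h*S,w*S),np.uint8);cv2.fillConvexPoly(M,cv2.convexHull(p).astype(np.int32),1)
    return cv2.resize(M.astype(np.float32),(w,h),interpolation=cv2.INTER_AREA)
def best(ns):
    return min((sum(abs(mask(n,(X,Y),ob[n][1])-ob[n][0]).sum() for n in ns),X,Y) for X in np.arange(.468,.490,.001) for Y in np.arange(.134,.154,.001))
for ns in(["side"],["top"],["side","top"]):print(ns,best(ns))
```

```text
side [  6   6  12  24 243] [243.37860082 247.5473251 ]
top [  9   6  13  14 136] [202.80882353 217.68382353]
['side'] (np.float64(39.21875), np.float64(0.47800000000000004), np.float64(0.14600000000000002))
['top'] (np.float64(17.96875), np.float64(0.47700000000000004), np.float64(0.14300000000000002))
['side', 'top'] (np.float64(71.046875), np.float64(0.47900000000000004), np.float64(0.14400000000000002))
```

Call:
send_rows --pt "0 0 0 0.0032 -0.0019 0.01 0.7" --pt "0 0 0 0 0 0.025 0.7" --pt "0 0 0 0 0 0.025 0.7" --pt "0 0 0 0 0 0.025 0.7" --pt "0 0 0 0 0 0.02 0.7" --pt "0 0 0 0 0 0 0.7" --pt "0 0 0 0 0 0 0.7"

```text
time_s: 3.73
ee_pos: [0.478, 0.1439, 0.1256]
orientation: [[-0.055, 0.999, -0.002], [0.999, 0.055, -0.001], [-0.0, -0.002, -1.0]]
wrist_force: [-0.0, 0.4, 0.9]
opening: 0.0598
gripper_force: 0.0
```

Run:
```python
from h import *
print(arm.pinch_z)
o=[]
for n,(x,y) in(("side",(185,170)),("top",(145,165))):
    im=arm.grab_frame(n)[:,:,::-1][y:y+120,x:x+100];o.append(np.clip(cv2.resize(im,None,fx=4,fy=4)*1.6,0,255).astype(np.uint8))
cv2.imwrite("pics/c2.png",np.hstack(o));s=arm.state();print(s["ee_pos"],s["orientation"])
```

```text
0.0187
[0.47944409 0.14454606 0.12798983] [[-5.51948228e-02  9.98472090e-01  2.64894480e-03]
 [ 9.98475540e-01  5.51936777e-02  5.03496022e-04]
 [ 3.56521720e-04  2.67269697e-03 -9.99996365e-01]]
```

View pics/c2.png

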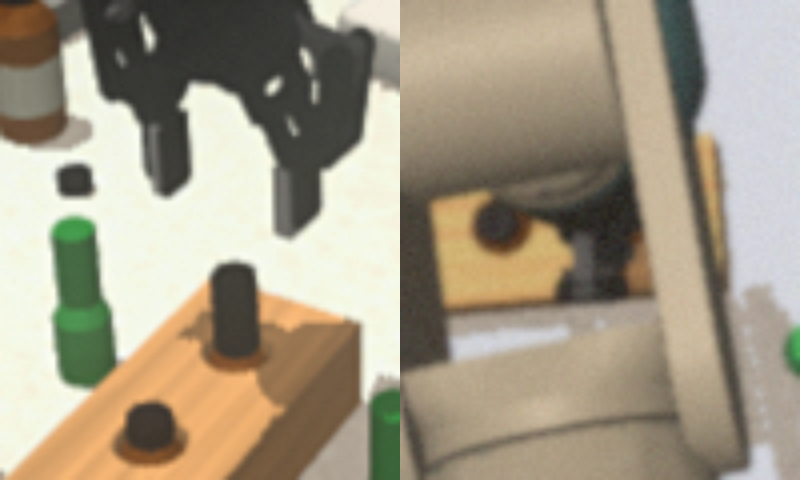

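The side view shows the open fingers straddling the black cap (crop 235,300), with the pads clear of the neighbours. I descend and close.

Call:
send_rows --pt "0 0 0 0 0 0.015 0.7" --pt "0 0 0 0 0 0.015 0.7" --pt "0 0 0 0 0 0.015 0.7" --pt "0 0 0 0 0 0.012 0.7" --pt "0 0 0 0 0 0.008 0.7" --pt "0 0 0 0 0 0 0.7" --pt "0 0 0 0 0 0 0.7" --pt "0 0 0 0 0 0 0.7"

```text
time_s: 4.5
ee_pos: [0.4795, 0.1449, 0.0624]
orientation: [[-0.056, 0.998, 0.002], [0.998, 0.056, 0.0], [0.0, 0.002, -1.0]]
wrist_force: [-0.7, -0.7, 0.7]
opening: 0.0595
gripper_force: 0.0
```

Call:
send_rows --pt "0 0 0 0 0 0 0.5" --pt "0 0 0 0 0 0 0.4" --pt "0 0 0 0 0 0 0.3" --pt "0 0 0 0 0 0 0.2" --pt "0 0 0 0 0 0 0.1" --pt "0 0 0 0 0 0 0.1" --pt "0 0 0 0 0 0 0.1" --pt "0 0 0 0 0 0 0.1" --pt "0 0 0 0 0 0 0.1" --newtons 25

```text
time_s: 5.25
ee_pos: [0.4791, 0.1448, 0.0618]
orientation: [[-0.056, 0.998, 0.001], [0.998, 0.056, 0.0], [0.0, 0.001, -1.0]]
wrist_force: [-1.0, -0.1, 5.0]
opening: 0.0211
gripper_force: 24.7
```

Gripped at 21 mm, which matches the cap. Now I lift straight up.

Call:
send_rows --pt "0 0 0 0 0 -0.004 0.1" --pt "0 0 0 0 0 -0.006 0.1" --pt "0 0 0 0 0 -0.01 0.1" --pt "0 0 0 0 0 -0.01 0.1" --pt "0 0 0 0 0 -0.01 0.1" --pt "0 0 0 0 0 -0.01 0.1" --pt "0 0 0 0 0 -0.01 0.1" --pt "0 0 0 0 0 -0.01 0.1" --pt "0 0 0 0 0 -0.01 0.1" --pt "0 0 0 0 0 -0.01 0.1" --pt "0 0 0 0 0 -0.01 0.1" --pt "0 0 0 0 0 -0.01 0.1" --pt "0 0 0 0 0 -0.01 0.1" --pt "0 0 0 0 0 -0.01 0.1" --pt "0 0 0 0 0 -0.01 0.1" --pt "0 0 0 0 0 -0.01 0.1" --pt "0 0 0 0 0 0 0.1" --pt "0 0 0 0 0 0 0.1"

```text
time_s: 6.75
ee_pos: [0.479, 0.1449, 0.2118]
orientation: [[-0.056, 0.998, 0.001], [0.998, 0.056, 0.0], [0.0, 0.001, -1.0]]
wrist_force: [-0.2, 0.1, -0.3]
opening: 0.0213
gripper_force: 24.6
```

Run:
```python
from h import *
im=arm.grab_frame("side")[:,:,::-1][100:325,150:350];s=arm.state();cv2.imwrite("pics/c3.png",np.clip(cv2.resize(im,None,fx=2.6,fy=2.6)*1.6,0,255).astype(np.uint8))
p=s["ee_pos"];print(p,s["orientation"],s["opening"],s["wrist_force"])
d=np.array([.565,-.265,p[2]])-p;print("tool delta",s["orientation"].T@d)
```

```text
[0.4786938  0.14475949 0.21104441] [[-5.59439020e-02  9.98433876e-01 -2.73091233e-04]
 [ 9.98433900e-01  5.59438534e-02 -1.82476730e-04]
 [-1.66913173e-04 -2.82872005e-04 -9.99999946e-01]] 0.02126731742615793 [ 0.00348199  1.10512108 -1.5273354 ]
tool delta [-4.13946076e-01  6.32475128e-02  5.12021052e-05]
```

View pics/c3.png

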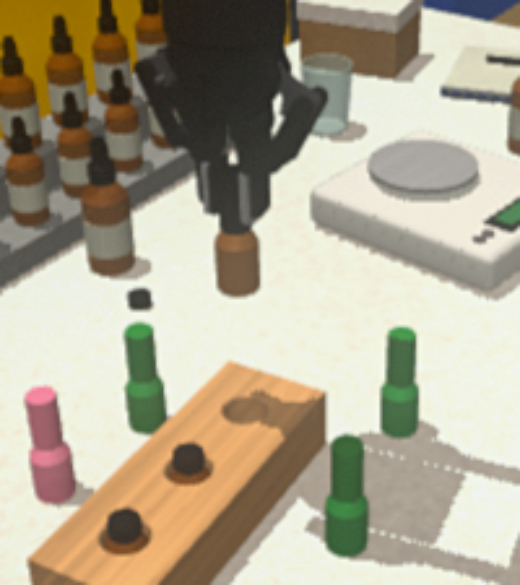

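The bottle hangs upright below the gripper (crop 238,255), the right pocket is empty and both low caps are still in place. I carry it to the pan.

Call:
send_rows --pt "0 0 0 -0.008 0.0012 0 0.1" --pt "0 0 0 -0.016 0.0024 0 0.1" --pt "0 0 0 -0.026 0.004 0 0.1" --pt "0 0 0 -0.026 0.004 0 0.1" --pt "0 0 0 -0.026 0.004 0 0.1" --pt "0 0 0 -0.026 0.004 0 0.1" --pt "0 0 0 -0.026 0.004 0 0.1" --pt "0 0 0 -0.026 0.004 0 0.1" --pt "0 0 0 -0.026 0.004 0 0.1" --pt "0 0 0 -0.026 0.004 0 0.1" --pt "0 0 0 -0.026 0.004 0 0.1" --pt "0 0 0 -0.026 0.004 0 0.1" --pt "0 0 0 -0.026 0.004 0 0.1" --pt "0 0 0 -0.026 0.004 0 0.1" --pt "0 0 0 -0.026 0.004 0 0.1" --pt "0 0 0 -0.026 0.004 0 0.1" --pt "0 0 0 -0.016 0.0024 0 0.1" --pt "0 0 0 -0.01 0.0012 0 0.1" --pt "0 0 0 0 0 0 0.1" --pt "0 0 0 0 0 0 0.1"

```text
time_s: 8.47
ee_pos: [0.5647, -0.2649, 0.2106]
orientation: [[-0.056, 0.998, -0.001], [0.998, 0.056, 0.001], [0.001, -0.001, -1.0]]
wrist_force: [0.3, -0.2, -0.7]
opening: 0.021
gripper_force: 24.6
```

Call:
send_rows --pt "0 0 0 0 0 0.008 0.1" --pt "0 0 0 0 0 0.015 0.1" --pt "0 0 0 0 0 0.015 0.1" --pt "0 0 0 0 0 0.015 0.1" --pt "0 0 0 0 0 0.012 0.1" --pt "0 0 0 0 0 0.01 0.1" --pt "0 0 0 0 0 0.006 0.1" --pt "0 0 0 0 0 0 0.1" --pt "0 0 0 0 0 0 0.1" --pt "0 0 0 0 0 0 0.1"

```text
time_s: 9.3
ee_pos: [0.5655, -0.2652, 0.1314]
orientation: [[-0.056, 0.998, 0.002], [0.998, 0.056, -0.001], [-0.001, 0.001, -1.0]]
wrist_force: [-0.2, -0.0, -1.0]
opening: 0.0213
gripper_force: 24.6
```

Run:
```python
from h import *
o=[]
for n,(x,y) in(("side",(255,85)),("top",(335,120))):
    im=arm.grab_frame(n)[:,:,::-1][y:y+120,x:x+100];o.append(np.clip(cv2.resize(im,None,fx=4,fy=4)*1.6,0,255).astype(np.uint8))
cv2.imwrite("pics/c4.png",np.hstack(o));s=arm.state();print(s["ee_pos"],s["orientation"],s["wrist_force"],s["moment"])
```

```text
[ 0.56543242 -0.26526766  0.13135477] [[-5.59094060e-02  9.98434677e-01  1.52749447e-03]
 [ 9.98435328e-01  5.59108702e-02 -9.33247425e-04]
 [-1.01719014e-03  1.47292713e-03 -9.99998398e-01]] [-1.03064219 -0.44806606 -0.85610006] [0.02342993 0.01567244 0.01462999]
```

View pics/c4.png

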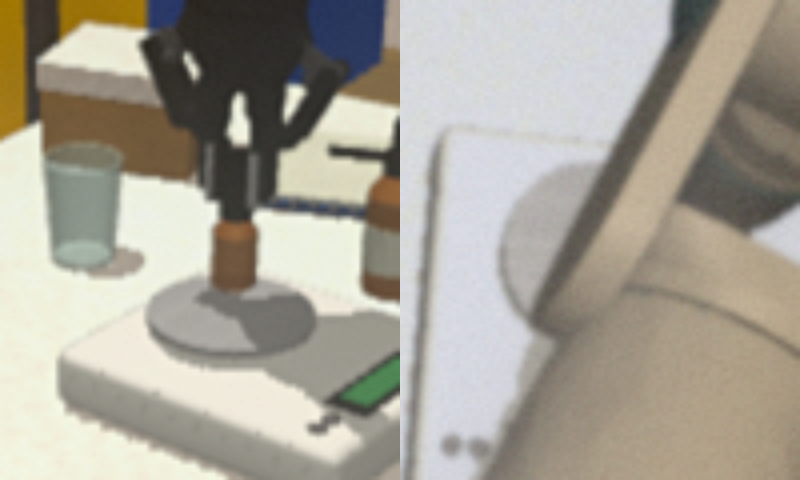

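The side view shows the bottle upright over the pan (base at crop 235,288), about 17 mm above the surface. I lower it gently.

Call:
send_rows --pt "0 0 0 0 0 0.005 0.1" --pt "0 0 0 0 0 0.005 0.1" --pt "0 0 0 0 0 0.003 0.1" --pt "0 0 0 0 0 0.002 0.1" --pt "0 0 0 0 0 0 0.1" --pt "0 0 0 0 0 0 0.1" --pt "0 0 0 0 0 0 0.1"

```text
time_s: 9.98
ee_pos: [0.5651, -0.2651, 0.1155]
orientation: [[-0.056, 0.998, 0.0], [0.998, 0.056, -0.0], [-0.0, 0.0, -1.0]]
wrist_force: [0.7, 0.2, 0.2]
opening: 0.0212
gripper_force: 24.6
```

Call:
send_rows --pt "0 0 0 0 0 0.0005 0.1" --pt "0 0 0 0 0 0.0005 0.1" --pt "0 0 0 0 0 0.0005 0.1" --pt "0 0 0 0 0 0 0.1" --pt "0 0 0 0 0 0 0.1"

```text
time_s: 10.4
ee_pos: [0.565, -0.265, 0.1138]
orientation: [[-0.056, 0.998, 0.0], [0.998, 0.056, -0.0], [-0.0, 0.0, -1.0]]
wrist_force: [-0.7, 0.0, -0.2]
opening: 0.0216
gripper_force: 24.7
```

Call:
send_rows --pt "0 0 0 0 0 0.0005 0.1" --pt "0 0 0 0 0 0 0.1" --pt "0 0 0 0 0 0 0.1"

```text
time_s: 10.65
ee_pos: [0.5651, -0.2651, 0.1138]
orientation: [[-0.056, 0.998, 0.0], [0.998, 0.056, -0.0], [-0.0, 0.0, -1.0]]
wrist_force: [-1.1, 1.3, 3.6]
opening: 0.021
gripper_force: 24.9
```

Call:
send_rows --pt "0 0 0 0 0 0.0003 0.1" --pt "0 0 0 0 0 0 0.1" --pt "0 0 0 0 0 0 0.1"

```text
time_s: 10.9
ee_pos: [0.5652, -0.2651, 0.1138]
orientation: [[-0.056, 0.998, 0.001], [0.998, 0.056, -0.001], [-0.001, 0.001, -1.0]]
wrist_force: [-2.2, 0.8, 4.7]
opening: 0.0216
gripper_force: 25.2
```

Contact comes at the predicted height with about 4 N. I release and retreat upward.

Call:
send_rows --pt "0 0 0 0 0 0 0.28" --pt "0 0 0 0 0 0 0.32" --pt "0 0 0 0 0 0 0.4" --pt "0 0 0 0 0 0 0.5" --pt "0 0 0 0 0 0 0.65" --pt "0 0 0 0 0 0 0.7" --pt "0 0 0 0 0 0 0.7" --pt "0 0 0 0 0 0 0.7"

```text
time_s: 11.57
ee_pos: [0.565, -0.265, 0.113]
orientation: [[-0.056, 0.998, 0.0], [0.998, 0.056, -0.0], [-0.0, 0.0, -1.0]]
wrist_force: [-0.2, 0.7, -0.2]
opening: 0.0601
gripper_force: 0.0
```

Call:
send_rows --pt "0 0 0 0 0 -0.008 0.7" --pt "0 0 0 0 0 -0.015 0.7" --pt "0 0 0 0 0 -0.015 0.7" --pt "0 0 0 0 0 -0.015 0.7" --pt "0 0 0 0 0 -0.02 0.7" --pt "0 0 0 0 0 -0.02 0.7" --pt "0 0 0 0 0 -0.02 0.7" --pt "0 0 0 0 0 -0.01 0.7" --pt "0 0 0 0 0 0 0.7" --pt "0 0 0 0 0 0 0.7" --pt "0 0 0 0 0 0 0.7"

```text
time_s: 12.48
ee_pos: [0.5646, -0.2648, 0.2343]
orientation: [[-0.056, 0.998, -0.002], [0.998, 0.056, 0.001], [0.001, -0.002, -1.0]]
wrist_force: [-0.1, 0.5, -0.3]
opening: 0.0598
gripper_force: 0.0
```

Run:
```python
from h import *
im=arm.grab_frame("side")[:,:,::-1];a=np.linspace(0,2*np.pi,40)
cr=np.clip(cv2.resize(im[85:325,155:405],None,fx=2.4,fy=2.4)*1.6,0,255).astype(np.uint8)
for r,z in((.015,.058),(.011,.146)):
    q=(proj("side",np.c_[.565+r*np.cos(a),-.265+r*np.sin(a),0*a+z])-[154.5,84.5])*2.4;cv2.polylines(cr,[q.astype(np.int32)],True,(255,255,0),1)
cv2.imwrite("pics/c5.png",cr);s=arm.state();print(s["ee_pos"],s["opening"],s["wrist_force"])
```

```text
[ 0.56457209 -0.2647735   0.234098  ] 0.05979219588040431 [ 0.05638541  0.13627023 -0.38364342]
```

View pics/c5.png

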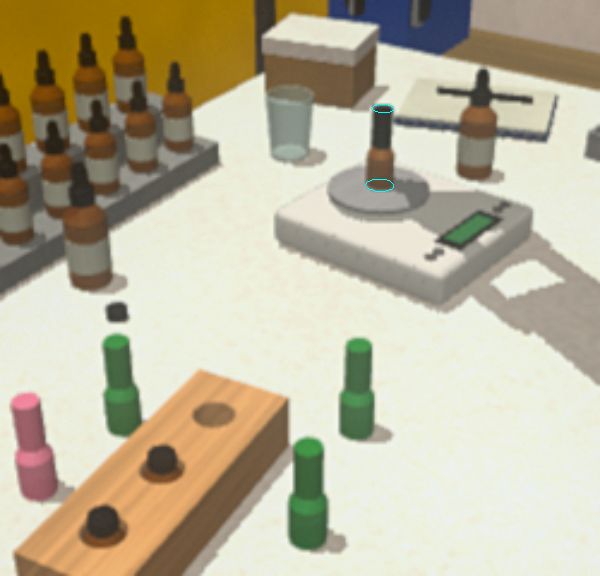

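The bottle stands upright at the middle of the pan (crop 380,185). The gripper is clear and both low-capped bottles are still in their pockets.

```bash
python3 -c "
from rig import arm
print(arm.sign_off())"
```

```text
the job is handed in; nothing more can be done
None
```

The tall-capped bottle is standing upright in the middle of the scale's pan, both low-capped bottles are still in their pockets, and the job was handed in at about 12.5 s of the 42 s allowed.

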